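# Lock a microscope stage with its tapered transport pin

## Robot

A 6-joint arm with a two-finger parallel gripper is mounted at the origin on a cart in front of the work surface, level with it; the furniture and walls round the work are solid. World frame = base frame: x ahead of the robot, y to its left, z up, the work surface at z = 0. Lengths are in m, angles in rad, forces in N, time in s.
With the tool pointing down it reaches from about 0.325 to 0.9 m from the base axis. Payload 6.1 kg.
Tool frame: the origin (TCP) lies between the finger pads; the fingertips stand 17 mm ahead of it and the grasp point (between the pads) lies 2 mm behind it; z points along the fingers, y is the line along which they close (so a half turn about z gives the same grasp; the last joint's range is limited). The gripper opens to 87 mm and grips with 3 to 60 N. Pads are 19 mm wide; open, the fingers measure 117 mm over their backs; the gripper's body (75 mm by 190 mm) begins 51 mm behind the grasp point.
Start: joints at [1.142, 0.22, 1.526, -0, 1.395, -0.126], TCP at [0.186, 0.597, 0.24] pointing down, gripper open.
Joint ranges: [-2.98, 2.98], [-0.91, 2.08], [0.09, 2.57], [-1.24, 4.39], [0.2, 2.65], [-2.68, 2.68]. Speed limits (rad/s): [2.57, 2.57, 3.01, 3.14, 3.14, 3.14].

## Interface

Orientations are given as [roll, pitch, yaw] about the fixed x, y, z axes, in that order (R = Rz(yaw) Ry(pitch) Rx(roll)).
In Python, from station import env gives the robot as it stands.
- The arm moves only by the shell command python3 -m inch 'ROWS'. ROWS is 1 to 8 rows, parted by semicolons, with the numbers parted by commas; each row has 5 numbers: dx, dy, dz in a scale on which 1.0 is 0.75 m, then a turn about the tool's z in shares of 4 rad (1.0 is 4 rad), then the finger opening in m; each row is the pose to reach, as a shift and turn from the pose commanded when the command began, along the tool's axes at that moment; what a row does not reach only later rows make up. A row lasts 1/8 s, in which the tool goes at most 0.0625 m and 0.188 rad, less where a joint would pass 70% of its speed; a pose out of reach is approached as far as the arm can. The fingers move at their own pace and stop on an object; the grip force is fixed at half the most. Time passes only in rows, so rows that do not move let the fingers close. It prints the time, the measured TCP pose, the force, the opening and the grip force at its end. Input that does not fit is refused with a message, and nothing moves.
- env.get_obs(): the state, without advancing time (a new reading comes with each control period).
- env.capture(name): name is "scene" or "top"; returns a dict with "pixels" (400x640x3 uint8, red, green, blue), "depth" (400x640 float32, m along the optical axis (not along the pixel's ray), 0 where there is no reading), "K" (3x3 intrinsics, pixels), "world_from_camera" (4x4, takes a point from camera to world coordinates). Camera axes: x right, y up, looking along -z (the intrinsics and any distortion apply to the point x, -y, -z); pixel columns grow to the right and rows downward; lengths in m; the calibration is good to about 2 mm. A picture is of the moment at which its call begins.
- env.finish_job(): hands the job in; it is judged then, once.
The state is a dict: "time_s": time; "q": joint angles; "dq": joint speeds; "tau": joint torques, N m; "tool_pos": TCP position; "tool_rot": TCP orientation; "force": force on the tool from outside, world axes, zero at the start; "ft_torque": the same for the moment, N m; "width": finger opening in m; "grip_force": force on a finger pad.
Only numpy, scipy, OpenCV 4.12 (cv2) and the standard library are available. Lean on these libraries where they do the work, as an engineer would, in place of code of your own. Each camera call takes 0.05 s, during which the arm holds its last target. There are 200 camera calls.

## Task

The microscope stage has drifted out of line with its base. Take the blue-handled tapered pin out of its block and push it point down through the hole in the stage into the hole hidden in the base below, so that the taper pulls the stage into line, until its flange is flush on the stage; ease it in and let it find its own way, never forcing it (keep under 25 N). Then let go of it, swing the brass keeper fully across over the flange, and leave everything else on the bench where it is.

Things in the scene. Friction and masses are not known exactly. Their poses are not given: they have to be found in the camera images.
- pin: Loose tapered steel lock pin, 120 g, at first upright in its block. Origin: centre of the underside of its flange, z up along the handle. Flange 36 mm across, z 0 to 5 mm. Above it a blue handle, 18 mm across, round, z 5 to 50: grip it from above at any yaw.
- pin_tip (a point): The pin's point, at z = -66 mm in the pin's frame: blunt, 4 mm across. From it a cone widens over 38 mm to the straight shank, 19 mm across and 28 mm long, up to the flange.
- pin_block: Fixed aluminium block 52 x 52 mm, 82 mm high, on a 72 x 72 mm rubber foot. Origin: centre of its underside. The pin stands in its central through hole (22 mm across), the flange resting on the top at 82 mm.
- base: Fixed base under the stage: dark steel plate 170 x 150 mm, top 67 mm over the bench, on four feet. Origin: centre of its underside, axes parallel to the stage's. The stage hides the base's 20.5 mm hole (12 mm deep, 1 mm chamfer, clear below). At the start the stage's hole is 4 to 8 mm off it, sideways, by an amount and in a direction that are not measured: they must be felt.
- stage: Light grey plate 150 x 130 x 10 mm that slides up to 9 mm each way along its x and y over the base (gap 3 mm; friction about 4 N per axis, no spring). Origin: centre of the mouth of its 20.5 mm pin hole (1 mm chamfer) in the top face, 80 mm over the bench, z up. The base's rim is fixed: the cone pushes the held pin sideways by the whole misalignment, so the hand must give way or the force rises.
- keeper (a joint): Orange-brass keeper's hinge, rad: 0 = closed over the flange (end stop); grows as it swings open, counter-clockwise from above, to 1.5. Starts at 0.9 to 1.4, stays where left (friction 0.04 N m). Bar 14 mm wide, 4 mm thick, underside 7 mm over the stage: it passes over the flange only when the pin is home. Closed, it lies 2 mm beside the handle on the stage's +x side.
- keeper_hinge (a point): Keeper's vertical hinge axis at the stage's face: x = 18, y = 45 mm in the stage's frame. Steel bolt 12 mm across, top 13 mm over the stage. Closed, the bar runs from here along the stage's -y.
- keeper_knob (a point): Centre of the top of the red knob that pushes the keeper: upright, 11 mm across, 20 mm tall above the bar, top 31 mm over the stage's face, 64 mm from the hinge axis. Closed, it stands at x = 18, y = -19 mm in the stage's frame; open, it is farther to the stage's +x.
- timer: Bystander: small white bench timer, 60 x 64 x 18 mm. Origin: centre of its underside. To be left alone.
- objective_case: Bystander: white objective canister with ribbed lid, 41 mm across, 58 mm high. Origin: centre of its underside. To be left alone.
- objective_spare: Bystander: white objective with a green ring, 26 mm across, 47 mm high. Origin: centre of its underside. To be left alone.
- filter_cube_0: Bystander: black filter cube with a blue window, 37 x 34 x 40 mm. Origin: centre of its underside. To be left alone.
- filter_cube_1: Bystander: black filter cube with an orange window, 37 x 34 x 40 mm. Origin: centre of its underside. To be left alone.
- coverglass_box: Bystander: small box with blue lid, 40 x 40 x 20 mm. Origin: centre of its underside. To be left alone.
Mind the look-alikes: they are no part of the job. Several things have the shape of the pin; the one meant has the colours described above.

How it is judged:
On the way:
1. the pin is through both holes with its flange flush on the stage, the keeper still open (z of pin in the frame of stage between -0.002 and 0.0015 m and horizontal distance between pin and stage below 0.002 m and angle between the z axis of pin and the z axis of stage, either way round below 0.04 rad and value of joint keeper above 0.5 rad), for 0.2 s.
At the end, for the whole second after the job is handed in: The pin stands at rest in line with the stage's hole (within 2 mm and 0.04 rad) with its flange within 1.5 mm of the stage's face, and the keeper is closed over it (joint below 0.05 rad) (z of pin in the frame of stage between -0.002 and 0.0015 m and horizontal distance between pin and stage below 0.002 m and angle between the z axis of pin and the z axis of stage, either way round below 0.04 rad and value of joint keeper below 0.05 rad and linear speed of pin below 0.01 m/s); the robot touches nothing.
It fails at once if on its way down (flange more than 3 mm above the stage) the pin pressed on the base or stage with more than 25 N (z of pin in the frame of stage above 0.003 m and (contact force between pin and base above 25 N or contact force between pin and stage above 25 N)).
It fails at once if the pin pressed on the base or stage with more than 60 N (contact force between pin and base above 60 N or contact force between pin and stage above 60 N).
It fails at once if a bystander moved by more than 20 mm (distance of any of timer, objective_case, objective_spare, filter_cube_0, filter_cube_1, coverglass_box from where it was at the start of the episode above 0.02 m).
It also fails if it takes over 69 s, if anything falls off the work surface, if the arm or the gripper's body presses on something with over 40 N, if the wrist force passes 120 N, or if a joint passes its speed limit or range.

## Working session

There is one attempt and no reset: what is moved stays moved. The work goes in short steps, Python scripts to look and compute and a shell command to move; the robot and the scene stay as the last step left them, time stands still between calls to the robot, and variables do not carry over. Pictures are saved under pics/ and viewed, at most 10 in all, crops included, and the job is handed in when it is done.

```bash
mkdir -p pics; cat > h.py <<'E'
import numpy as np, cv2
from station import env
def cap(n):
    c=env.capture(n); np.savez('pics/'+n+'.npz',**{k:c[k] for k in c}); return c
def load(n): return dict(np.load('pics/'+n+'.npz'))
def world(c,u,v,d=None,z=None):
    K=c['K'];T=c['world_from_camera']
    r=np.array([(u-K[0,2])/K[0,0],-(v-K[1,2])/K[1,1],-1.0])
    if z is not None:
        R=T[:3,:3]@r; return T[:3,3]+R*(z-T[2,3])/R[2]
    if d is None: d=c['depth'][int(round(v)),int(round(u))]
    return T[:3,:3]@(r*d)+T[:3,3]
def show(img,name,s=1):
    cv2.imwrite('pics/'+name,cv2.resize(img[:,:,::-1],None,fx=s,fy=s,interpolation=cv2.INTER_CUBIC))
E
python3 - <<'E'
from h import *
for n in('scene','top'):
    c=cap(n); show(c['pixels'],n+'1.png',1.25 if n=='top' else 1.25); print(n,c['K'].tolist(),c['world_from_camera'].round(3).tolist(),[k for k in c])
print(env.get_obs())
E
```

```text
scene [[413.02041871440923, 0.0, 328.1295322611709], [0.0, 413.02041871440923, 210.62720529388056], [0.0, 0.0, 1.0]] [[0.597, 0.532, -0.6, -0.098], [-0.802, 0.408, -0.436, -0.473], [0.013, 0.742, 0.67, 0.849], [0.0, 0.0, 0.0, 1.0]] ['pixels', 'depth', 'K', 'world_from_camera']
top [[485.44581245246246, 0.0, 315.3743540104244], [0.0, 485.44581245246246, 196.82358081702282], [0.0, 0.0, 1.0]] [[0.019, 0.982, -0.187, 0.311], [-1.0, 0.018, -0.007, -0.011], [-0.004, 0.187, 0.982, 1.562], [0.0, 0.0, 0.0, 1.0]] ['pixels', 'depth', 'K', 'world_from_camera']
{'time_s': 0.1, 'q': array([ 1.14190237e+00,  2.21194269e-01,  1.52746455e+00, -6.44351527e-06,
        1.39474139e+00, -1.26117008e-01]), 'dq': array([ 0.00053958,  0.00014829, -0.00332776,  0.00043094, -0.00026679,
       -0.00043862]), 'tau': array([ 1.33323349e-03, -4.95941412e+01, -3.88523197e+01,  7.03340862e-02,
        5.14731277e-02, -4.69385623e-05]), 'tool_pos': array([0.18615068, 0.59607838, 0.23853454]), 'tool_rot': array([-3.13979866e+00, -2.21068165e-04,  2.83881664e+00]), 'force': array([-0.18426645, -0.10750054, -1.05081284]), 'ft_torque': array([ 0.00893461,  0.00829258, -0.06168597]), 'grip_force': 0.0, 'width': 0.08675039022849329}
```

View pics/top1.png

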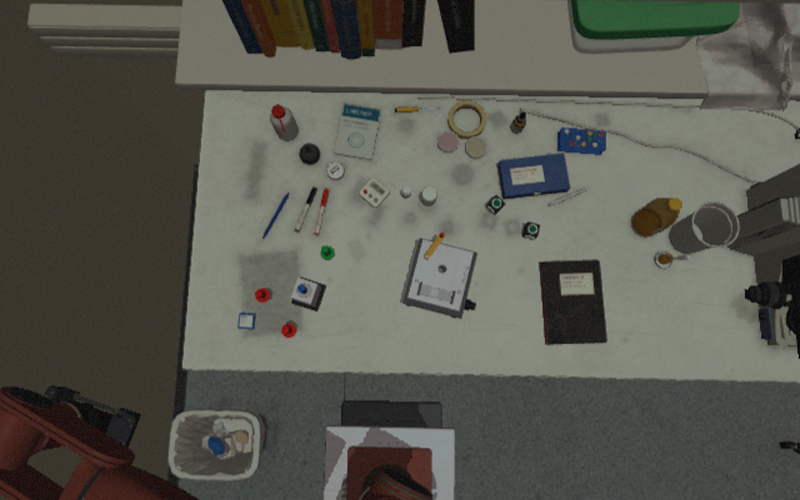

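View pics/scene1.png

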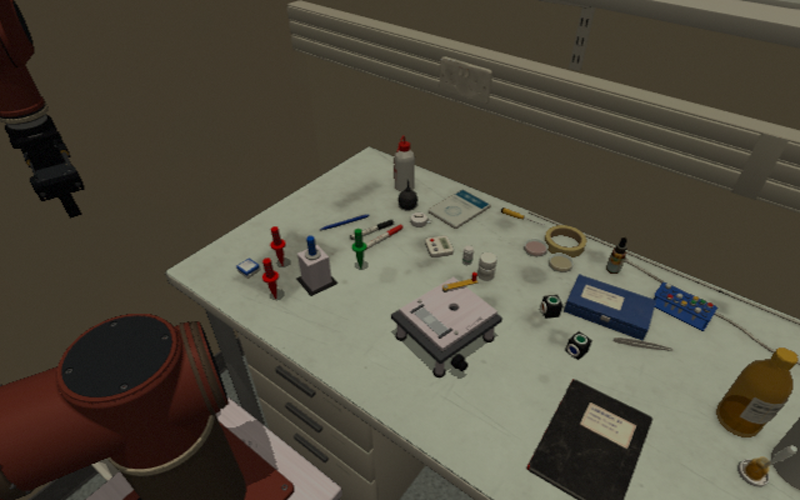

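The overview shows four pin-shaped things (scene view): red ones at (277,245) and (270,278), a green one at (359,247) and a blue-handled one in a block at (311,248). The blue one fits, because of its handle colour and because it stands in the aluminium block. The stage is at (448,315), with an orange keeper whose knob is near (474,275). I'll confirm this in an enlarged crop.

```bash
python3 - <<'E'
from h import *
t=load('top');s=load('scene')
f=lambda im,x,y,w,h:cv2.resize(im[y:y+h,x:x+w],(400,300),interpolation=cv2.INTER_CUBIC)
a=f(t['pixels'],220,210,60,45); b=f(t['pixels'],310,180,80,60)
c=f(s['pixels'],210,180,80,60); d=f(s['pixels'],305,205,108,81)
show(np.vstack([np.hstack([a,b]),np.hstack([c,d])]),'crop1.png')
E
```

```text
(no output)
```

View pics/crop1.png

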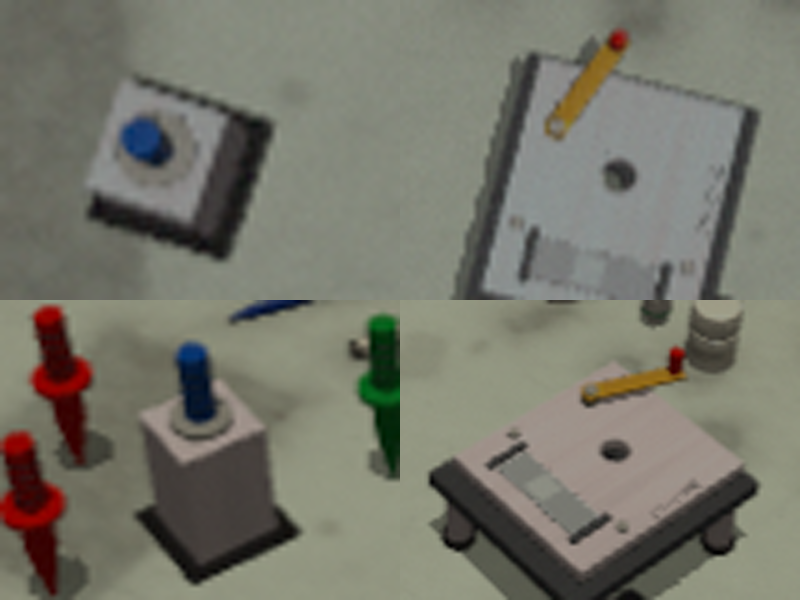

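The crop confirms it: the blue-handled pin with a bare steel flange stands in the block (top crop, handle top about (142,136)). The stage hole is at (619,175), the hinge at (556,125) and the red knob at (618,39). Next I'll measure them in both views.

```bash
python3 - <<'E'
from h import *
t=load('top');s=load('scene')
g=lambda x,y,x0,y0,k:((x+.5)/k-.5+x0,(y+.5)/k-.5+y0)
P={'handle':(g(141,137,220,210,20/3),g(193,48,210,180,5),.132),
'flange':(g(156,149,220,210,20/3),g(201,115,210,180,5),.087),
'hole':(g(219,175,310,180,5),g(216,150,305,205,100/27),.080),
'hinge':(g(156,125,310,180,5),g(190,90,305,205,100/27),.093),
'knob':(g(218,39,310,180,5),g(278,52,305,205,100/27),.111)}
for n,(a,b,z) in P.items():
    A=world(t,*a,z=z);B=world(s,*b,z=z)
    # triangulate
    da=A-t['world_from_camera'][:3,3];db=B-s['world_from_camera'][:3,3];da/=np.linalg.norm(da);db/=np.linalg.norm(db)
    M=[np.eye(3)-np.outer(d,d) for d in(da,db)]
    X=np.linalg.solve(M[0]+M[1],M[0]@A+M[1]@B)
    print(n,np.round(a,1),A.round(4),B.round(4),'tri',X.round(4),'depth',world(t,*a).round(3),world(s,*b).round(3))
# blue segmentation
for c,n,(x,y,w,h) in((t,'t',(225,215,40,35)),(s,'s',(235,180,30,30))):
    hsv=cv2.cvtColor(np.ascontiguousarray(c['pixels'][y:y+h,x:x+w]),cv2.COLOR_RGB2HSV)
    m=cv2.inRange(hsv,(100,130,40),(130,255,255));v,u=np.nonzero(m);print(n,u.min()+x,u.max()+x,v.min()+y,v.max()+y,u.mean()+x,v.mean()+y)
    m2=(m>0).astype(int); 
# stage edges from depth: top plane z within 4mm of .08
K=t['K'];v,u=np.mgrid[190:260,310:390];d=t['depth'][190:260,310:390]
pc=np.array([world(t,a,b,dd) for a,b,dd in zip(u.ravel(),v.ravel(),d.ravel())])
q=pc[abs(pc[:,2]-.08)<.006];print(len(q),np.median(q[:,2]))
r=cv2.minAreaRect(q[:,:2].astype(np.float32));print(r)
E
```

```text
handle [240.7 230.1] [0.4783 0.2184 0.132 ] [0.4814 0.2193 0.132 ] tri [0.4787 0.2174 0.1346] depth [0.478 0.218 0.133] [0.483 0.221 0.13 ]
flange [243.  231.9] [0.4782 0.2184 0.087 ] [0.478 0.217 0.087] tri [0.4786 0.2184 0.0858] depth [0.474 0.213 0.124] [0.472 0.21  0.094]
hole [353.4 214.6] [ 0.539  -0.1187  0.08  ] [ 0.54   -0.1211  0.08  ] tri [ 0.5399 -0.1198  0.079 ] depth [ 0.551 -0.124  0.003] [ 0.551 -0.115  0.067]
hinge [340.8 204.6] [ 0.5673 -0.079   0.093 ] [ 0.5665 -0.0809  0.093 ] tri [ 0.568  -0.0795  0.0908] depth [ 0.567 -0.079  0.097] [ 0.565 -0.082  0.094]
knob [353.2 187.4] [ 0.6181 -0.1155  0.111 ] [ 0.6203 -0.1184  0.111 ] tri [ 0.6193 -0.1169  0.1106] depth [ 0.619 -0.116  0.109] [ 0.616 -0.12   0.115]
t 238 244 228 234 241.13333333333333 230.76666666666668
s 246 264 180 203 250.52941176470588 193.44117647058823
1810 0.08027215672072407
((0.5263543128967285, -0.11240074783563614), (0.13816745579242706, 0.17391382157802582), 75.71440887451172)
```

The rows are not in the units I measure in: shifts go in shares of 0.75 m and turns go in shares of 4 rad. I convert before sending: -0.393 m / 0.75 = -0.524, -0.274 m / 0.75 = -0.3653.

```bash
cat > to.py <<'E'
import sys; from h import *
from scipy.spatial.transform import Rotation as R
# world target x y z -> tool-axis shift from measured pose
o=env.get_obs(); r=R.from_euler('xyz',o['tool_rot'])
print('t',round(o['time_s'],2),'pos',o['tool_pos'].round(4),'rpy',o['tool_rot'].round(4),'F',o['force'].round(1),'w',round(o['width'],4))
if len(sys.argv)>3: print('d',r.inv().apply(np.array(sys.argv[1:4],float)-o['tool_pos']).round(4))
E
python3 -m inch '-0.524,-0.3653,0,0,0.05;-0.524,-0.3653,0,0,0.05;-0.524,-0.3653,0,0,0.05;-0.524,-0.3653,0,0,0.05;-0.524,-0.3653,0,0,0.05;-0.524,-0.3653,0,0,0.05;-0.524,-0.3653,0,0,0.05;-0.524,-0.3653,0,0,0.05'; python3 to.py .479 .218 .23
```

```text
time_s: 1.1
tool_pos: [0.4809, 0.2154, 0.2393]
tool_rot: [-3.141, -0.0, 2.837]
force: [0.5, -0.0, -0.2]
width: 0.0502
grip_force: 0.0
t 1.1 pos [0.4809 0.2154 0.2393] rpy [-3.1412e+00 -1.0000e-04  2.8369e+00] F [ 0.5 -0.  -0.2] w 0.0502
d [0.0026 0.0019 0.0093]
```

In the tool's units: 0.11 m / 0.75 = 0.1467, 0.09 m / 0.75 = 0.12.

```bash
python3 -m inch '0.004,0.0027,0.0667,0,0.05;0.004,0.0027,0.12,0,0.05;0.004,0.0027,0.1467,0,0.05;0.004,0.0027,0.1467,0,0.05'; python3 to.py .479 .218 .115
python3 - <<'E'
from h import *
t=cap('top');s=cap('scene')
f=lambda im,x,y,w,h:cv2.resize(im[y:y+h,x:x+w],(400,300),interpolation=cv2.INTER_CUBIC)
show(np.hstack([f(t['pixels'],210,200,80,60),f(s['pixels'],205,150,92,69)]),'g1.png')
E
```

```text
time_s: 1.6
tool_pos: [0.4757, 0.22, 0.1272]
tool_rot: [-3.139, -0.004, 2.839]
force: [0.1, 0.5, 0.4]
width: 0.05
grip_force: 0.0
t 1.6 pos [0.4757 0.22   0.1272] rpy [-3.1388 -0.0042  2.8387] F [0.1 0.5 0.4] w 0.05
d [-0.0038 -0.0009  0.0122]
```

View pics/g1.png

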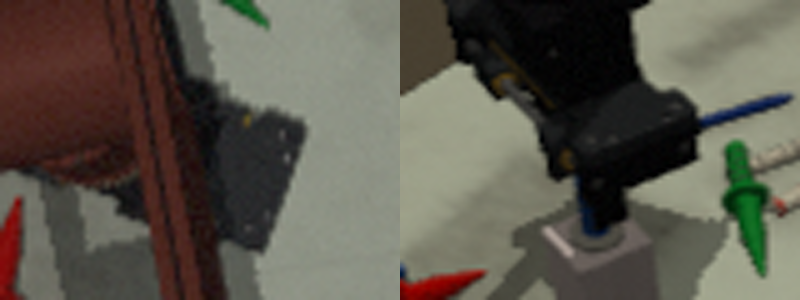

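The fingers straddle the blue handle (it is at about (583,205), with the near finger at (610,200)). The red look-alike seems to be lying down now, and I'll check that in the next picture. I'll correct the position and close the gripper.

In the tool's units: 0.014 m / 0.75 = 0.0187, -0.003 m / 0.75 = -0.004.

```bash
python3 -m inch '-0.004,-0.0032,0.0187,0,0.05;-0.004,-0.0032,0.0187,0,0.05;-0.004,-0.0032,0.0187,0,0.05'; python3 to.py .479 .218 .115;python3 -m inch '0,0,0,0,0.01;0,0,0,0,0.01;0,0,0,0,0.01;0,0,0,0,0.01;0,0,0,0,0.01;0,0,0,0,0.01'; python3 to.py
python3 - <<'E'
from h import *
t=cap('top');s=cap('scene'); show(s['pixels'],'s2.png',1.25)
E
```

```text
time_s: 2.08
tool_pos: [0.4798, 0.2174, 0.1157]
tool_rot: [3.141, 0.0, 2.839]
force: [0.3, 0.7, -0.3]
width: 0.0497
grip_force: 0.0
t 2.08 pos [0.4798 0.2174 0.1157] rpy [3.1415e+00 2.0000e-04 2.8386e+00] F [ 0.3  0.7 -0.3] w 0.0497
d [0.0009 0.0003 0.0007]
time_s: 2.82
tool_pos: [0.4797, 0.2174, 0.1156]
tool_rot: [-3.142, 0.0, 2.839]
force: [-0.8, -0.2, 0.2]
width: 0.0168
grip_force: 30.0
t 2.83 pos [0.4797 0.2174 0.1156] rpy [-3.1416e+00  1.0000e-04  2.8388e+00] F [-0.8 -0.2  0.2] w 0.0168
```

View pics/s2.png

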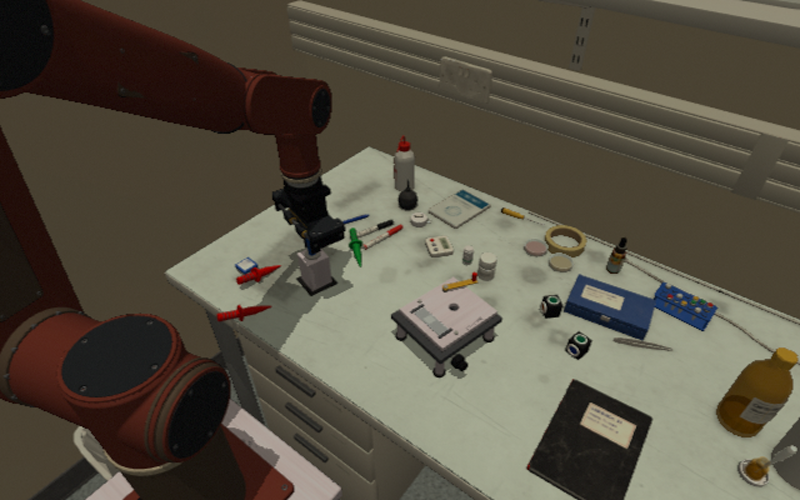

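The gripper holds the handle (30 N). All three look-alikes tipped over by themselves, since they stood on their points; the bystanders are unmoved. Next: lift, then carry the pin over the stage hole.

In the tool's units: -0.125 m / 0.75 = -0.1667, -0.11 m / 0.75 = -0.1467.

```bash
python3 -m inch '0,0,-0.04,0,0.01;0,0,-0.1067,0,0.01;0,0,-0.1467,0,0.01;0,0,-0.1667,0,0.01;0,0,-0.1667,0,0.01' >/dev/null; python3 to.py
python3 -m inch '-0.212,-0.4053,0,0,0.01;-0.212,-0.4053,0,0,0.01;-0.212,-0.4053,0,0,0.01;-0.212,-0.4053,0,0,0.01;-0.212,-0.4053,0,0,0.01;-0.212,-0.4053,0,0,0.01;-0.212,-0.4053,0,0,0.01;-0.212,-0.4053,0,0,0.01'>/dev/null; python3 to.py
python3 -m inch '0,0,0.0533,0,0.01;0,0,0.072,0,0.01;0,0,0.072,0,0.01;0,0,0.072,0,0.01' >/dev/null;python3 to.py
python3 - <<'E'
from h import *
t=cap('top');s=cap('scene')
f=lambda im,x,y,w,h:cv2.resize(im[y:y+h,x:x+w],(400,300),interpolation=cv2.INTER_CUBIC)
show(np.hstack([f(t['pixels'],310,170,80,60),f(s['pixels'],310,190,80,60)]),'g2.png')
E
```

```text
t 3.55 pos [0.48   0.2176 0.2409] rpy [3.1408e+00 1.0000e-03 2.8388e+00] F [ 0.2 -0.3 -2.3] w 0.0171
t 4.55 pos [ 0.5399 -0.1194  0.2386] rpy [ 3.1409 -0.0033  2.8386] F [ 0.8  0.5 -1.5] w 0.017
t 5.05 pos [ 0.5415 -0.1199  0.1878] rpy [-3.1415e+00  1.8000e-03  2.8395e+00] F [ 0.2  0.2 -2.1] w 0.0169
```

View pics/g2.png

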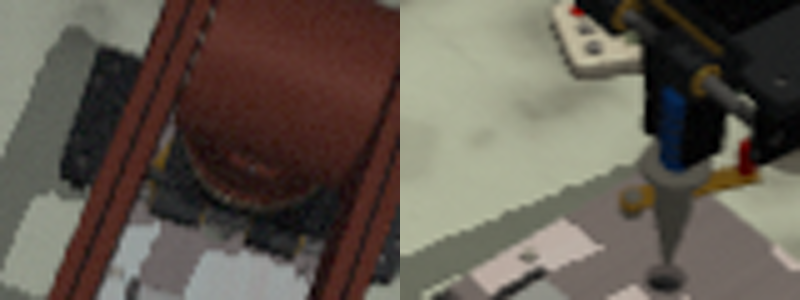

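The tip hangs just over the stage hole: tip at about (666,266), hole at about (665,276). I'll descend gently, reading the force at each step.

In the tool's units: 0.014 m / 0.75 = 0.0187, 0.008 m / 0.75 = 0.0107.

```bash
python3 -m inch '0,0,0.0107,0,0.01;0,0,0.0187,0,0.01;0,0,0.0187,0,0.01' >/dev/null;python3 to.py;python3 -m inch '0,0,0.004,0,0.01;0,0,0.004,0,0.01' >/dev/null;python3 to.py;python3 -m inch '0,0,0.004,0,0.01;0,0,0.004,0,0.01' >/dev/null;python3 to.py
```

```text
t 5.53 pos [ 0.5401 -0.1199  0.1716] rpy [ 3.1415e+00 -1.8000e-03  2.8387e+00] F [ 0.   0.2 -1.4] w 0.0168
t 5.78 pos [ 0.5406 -0.1201  0.1693] rpy [ 3.1416e+00 -5.0000e-04  2.8388e+00] F [ 0.3 -0.2 -0.9] w 0.017
t 6.03 pos [ 0.5406 -0.1201  0.1663] rpy [ 3.1416e+00 -4.0000e-04  2.8388e+00] F [ 0.6  1.  -1.6] w 0.0169
```

In the tool's units: 0.002 m / 0.75 = 0.0027.

```bash
for i in 1; do python3 -m inch '0,0,0.0027,0,0.01;0,0,0.0027,0,0.01' >/dev/null;python3 to.py;python3 -m inch '0,0,0.0027,0,0.01;0,0,0.0027,0,0.01' >/dev/null;python3 to.py; done
```

```text
t 6.28 pos [ 0.5407 -0.1201  0.1644] rpy [-3.1416e+00 -3.0000e-04  2.8388e+00] F [-0.5 -0.  -1.2] w 0.017
t 6.53 pos [ 0.5407 -0.1201  0.1623] rpy [ 3.1416e+00 -4.0000e-04  2.8387e+00] F [-0.3 -0.2 -1.3] w 0.0169
```

In the tool's units: 0.002 m / 0.75 = 0.0027.

```bash
python3 -m inch '0,0,0.0027,0,0.01;0,0,0.0027,0,0.01' >/dev/null;python3 to.py;python3 -m inch '0,0,0.0027,0,0.01;0,0,0.0027,0,0.01' >/dev/null;python3 to.py; python3 -m inch '0,0,0.0027,0,0.01;0,0,0.0027,0,0.01' >/dev/null;python3 to.py
```

```text
t 6.78 pos [ 0.5407 -0.1201  0.1603] rpy [ 3.1416e+00 -3.0000e-04  2.8388e+00] F [-0.1 -0.5 -2. ] w 0.0169
t 7.03 pos [ 0.5406 -0.1201  0.1583] rpy [ 3.1416e+00 -4.0000e-04  2.8388e+00] F [-0.9  0.4 -0.8] w 0.0172
t 7.28 pos [ 0.5407 -0.1201  0.1563] rpy [ 3.1416e+00 -4.0000e-04  2.8388e+00] F [ 1.   1.  -1.3] w 0.0172
```

In the tool's units: 0.0015 m / 0.75 = 0.002.

```bash
python3 -m inch '0,0,0.002,0,0.01;0,0,0.002,0,0.01' >/dev/null;python3 to.py;python3 -m inch '0,0,0.002,0,0.01;0,0,0.002,0,0.01' >/dev/null;python3 to.py
```

```text
t 7.53 pos [ 0.5407 -0.12    0.1548] rpy [ 3.1415e+00 -4.0000e-04  2.8388e+00] F [-0.5 -0.4 -1.9] w 0.0173
t 7.78 pos [ 0.5407 -0.12    0.1534] rpy [ 3.1415e+00 -3.0000e-04  2.8389e+00] F [-0.4  0.3 -1.1] w 0.0177
```

In the tool's units: 0.001 m / 0.75 = 0.0013.

```bash
python3 -m inch '0,0,0.0013,0,0.01;0,0,0.0013,0,0.01' >/dev/null;python3 to.py;python3 -m inch '0,0,0.0013,0,0.01;0,0,0.0013,0,0.01' >/dev/null;python3 to.py;python3 -m inch '0,0,0.0013,0,0.01;0,0,0.0013,0,0.01' >/dev/null;python3 to.py
```

```text
t 8.03 pos [ 0.5407 -0.1201  0.1524] rpy [ 3.1415e+00 -3.0000e-04  2.8388e+00] F [-0.6  0.7 -0.7] w 0.017
t 8.28 pos [ 0.5407 -0.12    0.1514] rpy [ 3.1415e+00 -3.0000e-04  2.8389e+00] F [-1.7  0.  -0.8] w 0.017
t 8.53 pos [ 0.5407 -0.12    0.1504] rpy [ 3.1415e+00 -3.0000e-04  2.8388e+00] F [-1.6  0.6 -0.4] w 0.017
```

In the tool's units: 0.001 m / 0.75 = 0.0013.

```bash
python3 -m inch '0,0,0.0013,0,0.01;0,0,0.0013,0,0.01' >/dev/null;python3 to.py;python3 -m inch '0,0,0.0013,0,0.01;0,0,0.0013,0,0.01' >/dev/null;python3 to.py
```

```text
t 8.78 pos [ 0.5407 -0.12    0.1494] rpy [ 3.1415e+00 -3.0000e-04  2.8388e+00] F [-1.3  0.8 -0.1] w 0.0177
t 9.03 pos [ 0.5407 -0.12    0.1484] rpy [ 3.1415e+00 -3.0000e-04  2.8388e+00] F [-1.5  2.2  0. ] w 0.0173
```

In the tool's units: 0.001 m / 0.75 = 0.0013.

```bash
python3 -m inch '0,0,0.0013,0,0.01;0,0,0.0013,0,0.01' >/dev/null;python3 to.py;python3 -m inch '0,0,0.0013,0,0.01;0,0,0.0013,0,0.01' >/dev/null;python3 to.py
```

```text
t 9.28 pos [ 0.5407 -0.12    0.1474] rpy [ 3.1415e+00 -3.0000e-04  2.8388e+00] F [-1.8  1.7  0.7] w 0.0169
t 9.53 pos [ 0.5407 -0.12    0.1465] rpy [ 3.1415e+00 -2.0000e-04  2.8388e+00] F [-2.3  2.2  0. ] w 0.0171
```

In the tool's units: 0.0009 m / 0.75 = 0.0012, 0.0005 m / 0.75 = 0.0007.

```bash
python3 -m inch '0.0012,0.0007,0,0,0.01;0.0012,0.0007,0,0,0.01' >/dev/null;python3 to.py;python3 -m inch '0,0,0.0027,0,0.01;0,0,0.0027,0,0.01' >/dev/null;python3 to.py;python3 -m inch '0.0005,0.0003,0.0013,0,0.01;0.0005,0.0003,0.0013,0,0.01' >/dev/null;python3 to.py
```

```text
t 9.78 pos [ 0.5402 -0.1196  0.1465] rpy [-3.1413e+00  5.0000e-04  2.8388e+00] F [-1.9  1.5  0.1] w 0.0177
t 10.03 pos [ 0.5405 -0.1197  0.1452] rpy [-3.1412e+00  1.2000e-03  2.8388e+00] F [-1.9  0.4  3.5] w 0.0171
t 10.28 pos [ 0.5407 -0.1197  0.1449] rpy [-3.1411e+00  2.5000e-03  2.8388e+00] F [-1.6 -0.4  7.5] w 0.017
```

In the tool's units: 0.0009 m / 0.75 = 0.0012, 0.0005 m / 0.75 = 0.0007.

```bash
sed -i "s/'w',/'T',o['ft_torque'].round(2),'w',/" to.py; python3 to.py; python3 -m inch '0.0012,0.0007,0,0,0.01;0.0012,0.0007,0,0,0.01' >/dev/null;python3 to.py;python3 -m inch '0.0012,0.0007,0,0,0.01;0.0012,0.0007,0,0,0.01' >/dev/null;python3 to.py
```

```text
t 10.28 pos [ 0.5407 -0.1197  0.1449] rpy [-3.1411e+00  2.5000e-03  2.8388e+00] F [-1.6 -0.4  7.5] T [0.29 0.56 0.01] w 0.017
t 10.53 pos [ 0.5402 -0.1193  0.145 ] rpy [-3.1405  0.0033  2.8388] F [-1.5  0.1  5.9] T [-0.06  0.39 -0.  ] w 0.0172
t 10.78 pos [ 0.5396 -0.1188  0.1449] rpy [-3.1401  0.0039  2.8388] F [ 0.1 -0.9  5.5] T [-0.32  0.21 -0.01] w 0.0173
```

In the tool's units: 0.001 m / 0.75 = 0.0013, -0.0003 m / 0.75 = -0.0004.

```bash
python3 -m inch '0.0013,-0.0004,0,0,0.01;0.0013,-0.0004,0,0,0.01' >/dev/null;python3 to.py;python3 -m inch '0,0,0.0013,0,0.01;0,0,0.0013,0,0.01' >/dev/null;python3 to.py;python3 -m inch '0,0,0.0013,0,0.01;0,0,0.0013,0,0.01' >/dev/null;python3 to.py
```

```text
t 11.03 pos [ 0.5387 -0.1187  0.1449] rpy [-3.1406  0.0043  2.8386] F [ 1.2 -2.4  6.5] T [-0.4  -0.17  0.01] w 0.0168
t 11.28 pos [ 0.5388 -0.1186  0.144 ] rpy [-3.1406  0.0044  2.8387] F [-0.3 -1.6  6.2] T [-0.31 -0.17 -0.04] w 0.0172
t 11.53 pos [ 0.5388 -0.1186  0.1431] rpy [-3.1407  0.0043  2.8387] F [ 1.6 -1.6  6.1] T [-0.25 -0.06  0.06] w 0.017
```

In the tool's units: 0.001 m / 0.75 = 0.0013.

```bash
python3 -m inch '0,0,0.0013,0,0.01;0,0,0.0013,0,0.01' >/dev/null;python3 to.py;python3 -m inch '0,0,0.0013,0,0.01;0,0,0.0013,0,0.01' >/dev/null;python3 to.py;python3 -m inch '0,0,0.0013,0,0.01;0,0,0.0013,0,0.01' >/dev/null;python3 to.py
```

```text
t 11.78 pos [ 0.5388 -0.1185  0.1421] rpy [-3.1408  0.0043  2.8387] F [ 0.3 -1.6  6.8] T [-0.2   0.03  0.01] w 0.017
t 12.03 pos [ 0.5386 -0.1184  0.1409] rpy [-3.1409  0.0037  2.8387] F [ 0.8 -1.4  6.5] T [-0.15  0.    0.07] w 0.017
t 12.28 pos [ 0.5385 -0.1182  0.1397] rpy [-3.1411  0.0033  2.8387] F [ 0.  -0.2  6.6] T [-0.09 -0.    0.05] w 0.0172
```

In the tool's units: 0.001 m / 0.75 = 0.0013, 0.0002 m / 0.75 = 0.0003.

```bash
python3 -m inch '0.0003,0.0001,0.0013,0,0.01;0.0003,0.0001,0.0013,0,0.01' >/dev/null;python3 to.py;python3 -m inch '0.0003,0.0001,0.0013,0,0.01;0.0003,0.0001,0.0013,0,0.01' >/dev/null;python3 to.py;python3 -m inch '0.0003,0.0001,0.0013,0,0.01;0.0003,0.0001,0.0013,0,0.01' >/dev/null;python3 to.py
```

```text
t 12.53 pos [ 0.5383 -0.1181  0.1387] rpy [-3.1411  0.0034  2.8387] F [ 1.3 -1.3  5.2] T [-0.11 -0.01 -0.06] w 0.0172
t 12.78 pos [ 0.5382 -0.1179  0.1377] rpy [-3.1411  0.0034  2.8388] F [-0.3 -0.3  4.9] T [-0.1  -0.03  0.02] w 0.0171
t 13.03 pos [ 0.538  -0.1178  0.1367] rpy [-3.1411  0.0034  2.8387] F [ 1.1 -0.3  5.6] T [-0.08 -0.07 -0.01] w 0.0173
```

In the tool's units: 0.001 m / 0.75 = 0.0013, 0.0002 m / 0.75 = 0.0003.

```bash
python3 -m inch '0.0003,0.0003,0.0013,0,0.01;0.0003,0.0003,0.0013,0,0.01' >/dev/null;python3 to.py;python3 -m inch '0.0001,0.0003,0.0013,0,0.01;0.0001,0.0003,0.0013,0,0.01' >/dev/null;python3 to.py;python3 -m inch '0.0001,0.0003,0.0013,0,0.01;0.0001,0.0003,0.0013,0,0.01' >/dev/null;python3 to.py;python3 -m inch '0.0001,0.0003,0.0013,0,0.01;0.0001,0.0003,0.0013,0,0.01' >/dev/null;python3 to.py
```

```text
t 13.28 pos [ 0.5379 -0.1175  0.1356] rpy [-3.1411  0.0033  2.8388] F [-0.2 -1.6  5.3] T [-0.1   0.02  0.03] w 0.0171
t 13.53 pos [ 0.5378 -0.1173  0.1346] rpy [-3.141   0.0033  2.8387] F [-0.8 -1.1  4.9] T [-0.14 -0.03 -0.04] w 0.0171
t 13.78 pos [ 0.5378 -0.1172  0.1336] rpy [-3.141   0.0034  2.8387] F [ 0.3 -0.7  5. ] T [-0.21 -0.01 -0.03] w 0.0173
t 14.03 pos [ 0.5377 -0.117   0.1326] rpy [-3.1409  0.0033  2.8387] F [-0.2 -0.9  5.5] T [-0.18  0.05 -0.04] w 0.0175
```

In the tool's units: 0.001 m / 0.75 = 0.0013.

```bash
python3 -m inch '0,0,0.0013,0,0.01;0,0,0.0013,0,0.01' >/dev/null;python3 to.py;python3 -m inch '0.0001,0,0.0013,0,0.01;0.0001,0,0.0013,0,0.01' >/dev/null;python3 to.py;python3 -m inch '0.0001,0,0.0013,0,0.01;0.0001,0,0.0013,0,0.01' >/dev/null;python3 to.py;python3 -m inch '0.0001,0,0.0013,0,0.01;0.0001,0,0.0013,0,0.01' >/dev/null;python3 to.py
```

```text
t 14.28 pos [ 0.5377 -0.1168  0.1317] rpy [-3.1411e+00  3.1000e-03  2.8388e+00] F [-0.  -0.5  5.9] T [-0.09  0.04  0.02] w 0.0168
t 14.53 pos [ 0.5376 -0.1168  0.1307] rpy [-3.1412e+00  3.1000e-03  2.8387e+00] F [0.5 0.7 6. ] T [-0.02  0.09 -0.02] w 0.0173
t 14.78 pos [ 0.5375 -0.1167  0.1297] rpy [-3.1413e+00  2.9000e-03  2.8388e+00] F [ 0.5 -0.1  7.4] T [-0.01  0.06 -0.01] w 0.0175
t 15.03 pos [ 0.5374 -0.1165  0.1287] rpy [-3.1414e+00  2.9000e-03  2.8388e+00] F [ 0.3 -0.6  5.9] T [0.05 0.11 0.01] w 0.0169
```

In the tool's units: 0.001 m / 0.75 = 0.0013, 0.0002 m / 0.75 = 0.0003.

```bash
python3 -m inch '0.0003,0.0001,0.0013,0,0.01;0.0003,0.0001,0.0013,0,0.01' >/dev/null;python3 to.py;python3 -m inch '0.0003,0.0001,0.0013,0,0.01;0.0003,0.0001,0.0013,0,0.01' >/dev/null;python3 to.py;python3 -m inch '0.0003,0.0001,0.0013,0,0.01;0.0003,0.0001,0.0013,0,0.01' >/dev/null;python3 to.py;python3 -m inch '0.0001,0.0001,0.0013,0,0.01;0.0001,0.0001,0.0013,0,0.01' >/dev/null;python3 to.py
```

```text
t 15.28 pos [ 0.537  -0.1163  0.1273] rpy [-3.1414e+00  2.4000e-03  2.8387e+00] F [-0.2 -1.2  5.2] T [-0.02 -0.08  0.02] w 0.0176
t 15.53 pos [ 0.5365 -0.1161  0.1258] rpy [-3.1413e+00  1.5000e-03  2.8388e+00] F [ 0.8 -1.3  3.8] T [-0.22 -0.35  0.04] w 0.0172
t 15.78 pos [ 0.5361 -0.1159  0.1245] rpy [-3.1412e+00  8.0000e-04  2.8388e+00] F [ 2.5 -1.6  2.1] T [-0.45 -0.54  0.03] w 0.0175
t 16.02 pos [ 0.5358 -0.1158  0.1234] rpy [-3.1412e+00  4.0000e-04  2.8388e+00] F [ 3.1 -4.1  2.1] T [-0.72 -0.58 -0.02] w 0.017
```

In the tool's units: -0.0005 m / 0.75 = -0.0007, -0.0004 m / 0.75 = -0.0005.

```bash
python3 -m inch '-0.0007,-0.0005,0,0,0.01;-0.0007,-0.0005,0,0,0.01' >/dev/null;python3 to.py;python3 -m inch '-0.0004,-0.0004,0,0,0.01;-0.0004,-0.0004,0,0,0.01' >/dev/null;python3 to.py;python3 -m inch '0,0,0.0013,0,0.01;0,0,0.0013,0,0.01' >/dev/null;python3 to.py
```

```text
t 16.27 pos [ 0.5359 -0.1159  0.1233] rpy [ 3.1414e+00 -5.0000e-04  2.8387e+00] F [ 2.6 -3.   1.7] T [-0.44 -0.53 -0.  ] w 0.0169
t 16.52 pos [ 0.536  -0.1161  0.1233] rpy [ 3.1412e+00 -8.0000e-04  2.8389e+00] F [1.  0.  0.7] T [-0.21 -0.48 -0.01] w 0.0173
t 16.77 pos [ 0.536  -0.1162  0.1222] rpy [ 3.1414e+00 -7.0000e-04  2.8389e+00] F [ 2.  -0.9  0.4] T [-0.08 -0.46  0.  ] w 0.0173
```

In the tool's units: -0.0006 m / 0.75 = -0.0008, 0.0002 m / 0.75 = 0.0003.

```bash
python3 -m inch '-0.0008,0.0003,0,0,0.01;-0.0008,0.0003,0,0,0.01' >/dev/null;python3 to.py;python3 -m inch '0,0,0.002,0,0.01;0,0,0.002,0,0.01' >/dev/null;python3 to.py;python3 -m inch '0,0,0.002,0,0.01;0,0,0.002,0,0.01' >/dev/null;python3 to.py
```

```text
t 17.02 pos [ 0.5364 -0.1162  0.1222] rpy [ 3.1416e+00 -1.4000e-03  2.8389e+00] F [ 0.9 -0.4 -0. ] T [-0.06 -0.13 -0.04] w 0.0172
t 17.27 pos [ 0.5364 -0.1162  0.1205] rpy [ 3.1415e+00 -1.2000e-03  2.8388e+00] F [ 1.5  0.1 -1.8] T [ 0.02 -0.16 -0.01] w 0.0175
t 17.52 pos [ 0.5366 -0.1162  0.1191] rpy [ 3.1415e+00 -1.0000e-03  2.8389e+00] F [ 0.4 -0.1 -2.3] T [ 0.06 -0.05 -0.04] w 0.017
```

Free now, with both holes lined up. Down to flush.

In the tool's units: 0.003 m / 0.75 = 0.004, 0.0015 m / 0.75 = 0.002.

```bash
python3 -m inch '0,0,0.002,0,0.01;0,0,0.004,0,0.01;0,0,0.004,0,0.01' >/dev/null;python3 to.py;python3 -m inch '0,0,0.0013,0,0.01;0,0,0.0013,0,0.01' >/dev/null;python3 to.py;python3 -m inch '0,0,0.0013,0,0.01;0,0,0.0013,0,0.01' >/dev/null;python3 to.py
```

```text
t 17.9 pos [ 0.5367 -0.1163  0.1162] rpy [ 3.1415e+00 -6.0000e-04  2.8388e+00] F [-0.1  0.4 -1.8] T [ 0.22 -0.04  0.02] w 0.0171
t 18.15 pos [ 0.5368 -0.1163  0.1154] rpy [ 3.1415e+00 -4.0000e-04  2.8388e+00] F [-0.4  1.5 -0.9] T [ 0.28  0.05 -0.03] w 0.017
t 18.4 pos [ 0.5368 -0.1163  0.1144] rpy [ 3.1415e+00 -2.0000e-04  2.8388e+00] F [-0.9  1.1 -1.8] T [ 0.25  0.08 -0.09] w 0.017
```

In the tool's units: 0.0007 m / 0.75 = 0.0009.

```bash
python3 -m inch '0,0,0.0009,0,0.01;0,0,0.0009,0,0.01' >/dev/null;python3 to.py;python3 -m inch '0,0,0.0009,0,0.01;0,0,0.0009,0,0.01' >/dev/null;python3 to.py;python3 -m inch '0,0,0.0009,0,0.01;0,0,0.0009,0,0.01' >/dev/null;python3 to.py
```

```text
t 18.65 pos [ 0.5369 -0.1163  0.1138] rpy [ 3.1415e+00 -2.0000e-04  2.8388e+00] F [-1.6  1.5 -2.4] T [ 0.41  0.09 -0.05] w 0.0172
t 18.9 pos [ 0.537  -0.1163  0.1135] rpy [ 3.1415 -0.      2.8388] F [-2.1  1.9  4.5] T [0.51 0.59 0.05] w 0.0171
t 19.15 pos [ 0.537  -0.1164  0.1135] rpy [-3.1416e+00  2.0000e-04  2.8389e+00] F [-4.5  3.4  8.5] T [ 0.63  0.93 -0.01] w 0.0172
```

Flange contact at TCP z 0.1135, exactly the expected flush height. I'll let go, rise, and look.

In the tool's units: -0.12 m / 0.75 = -0.16, -0.08 m / 0.75 = -0.1067.

```bash
python3 -m inch '0,0,-0.0007,0,0.01;0,0,-0.0007,0,0.036;0,0,-0.0007,0,0.036;0,0,-0.0007,0,0.036;0,0,-0.04,0,0.036;0,0,-0.1067,0,0.036;0,0,-0.16,0,0.036;0,0,-0.16,0,0.036' ;python3 -m inch '0.08,0.08,0,0,0.036;0.16,0.16,0,0,0.0;0.1867,0.1867,0,0,0;0.1867,0.1867,0,0,0.0;0.1867,0.1867,0,0,0.0' >/dev/null;python3 to.py
python3 - <<'E'
from h import *
t=cap('top');s=cap('scene')
f=lambda im,x,y,w,h:cv2.resize(im[y:y+h,x:x+w],(400,300),interpolation=cv2.INTER_CUBIC)
show(np.hstack([f(t['pixels'],310,180,80,60),f(s['pixels'],320,190,80,60)]),'g3.png')
E
```

```text
time_s: 20.15
tool_pos: [0.5394, -0.1174, 0.2369]
tool_rot: [-3.141, 0.008, 2.839]
force: [0.3, -0.3, -1.2]
width: 0.0359
grip_force: 0.0
t 20.77 pos [0.4449 0.0591 0.2319] rpy [-3.141  -0.      2.8404] F [ 0.5  0.  -1.1] T [-0.01  0.01 -0.01] w 0.0049
```

View pics/g3.png

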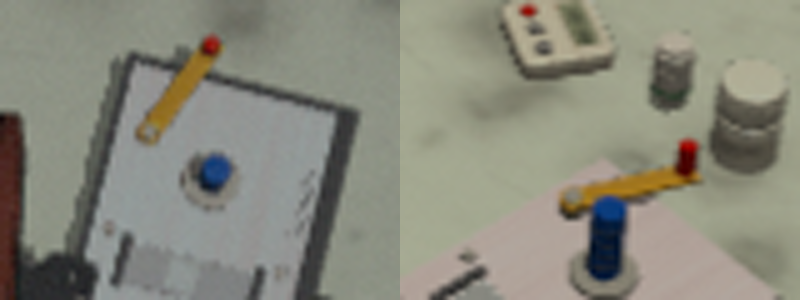

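The pin is home: flange ring at top-crop (209,180) and handle at (216,167). The keeper is still open, with its knob at top (211,45) and scene (688,145), and its hinge at top (148,131). I'll work out the swing path, with the tool turning rigidly about the hinge behind the knob.

```bash
cat > sw.py <<'E'
from h import *
from scipy.spatial.transform import Rotation as R
import sys
t=load('top');s=load('scene')
g=lambda x,y,x0,y0,k:((x+.5)/k-.5+x0,(y+.5)/k-.5+y0)
if len(sys.argv)<2:
  for n,a,b,z in(('knob',(211,45),(288,145),.111),('hinge',(148,131),(171,198),.093),('handle',(216,167),(209,205),.13),('flange',(209,180),(203,268),.085)):
    print(n,world(t,*g(*a,310,180,5),z=z).round(4),world(s,*g(*b,320,190,5),z=z).round(4))
E
python3 sw.py; python3 to.py
```

```text
knob [ 0.6143 -0.1112  0.111 ] [ 0.6165 -0.113   0.111 ]
hinge [ 0.5635 -0.0741  0.093 ] [ 0.5623 -0.0771  0.093 ]
handle [ 0.5361 -0.1133  0.13  ] [ 0.5373 -0.1141  0.13  ]
flange [ 0.535  -0.1122  0.085 ] [ 0.5372 -0.1142  0.085 ]
t 20.88 pos [0.4456 0.058  0.2321] rpy [-3.1410e+00  1.0000e-04  2.8381e+00] F [ 0.  -0.8 -0.4] T [ 0.02  0.02 -0.02] w 0.0018
```

The rows are not in the units I measure in: shifts go in shares of 0.75 m and turns go in shares of 4 rad. I convert before sending: -0.2256 m / 0.75 = -0.3008, -0.0807 m / 0.75 = -0.1076, 0.335 rad / 4 = 0.0838.

```bash
python3 -m inch '-0.08,-0.0267,0,0.025,0;-0.16,-0.0533,0,0.05,0;-0.2267,-0.08,0,0.075,0;-0.3008,-0.1076,0,0.0838,0;-0.3008,-0.1076,0,0.0838,0;-0.3008,-0.1076,0,0.0838,0;-0.3008,-0.1076,0,0.0838,0' >/dev/null
cat > sw.py <<'E'
from h import *
from scipy.spatial.transform import Rotation as R
o=env.get_obs();p=o['tool_pos'];r=R.from_euler('xyz',o['tool_rot']);y0=o['tool_rot'][2]
print(p.round(4),o['tool_rot'].round(3))
H=np.array([.5645,-.0764])
for deg,d in((-36.5,.035),(-36.5,.024),(-45,.0205),(-55,.0205),(-65,.0205),(-75,.0205),(-85,.0205),(-90,.0205),(-95,.0205),(-98,.0205),(-100,.0205),(-102.7,.0205),(-104.5,.0205)):
    f=np.radians(deg);u=np.array([np.cos(f),np.sin(f)]);v=np.array([-u[1],u[0]])
    q=np.r_[H+.064*u+d*v,.113];yaw=(f-np.pi)%(2*np.pi)
    print(deg,q.round(4),r.inv().apply(q-p).round(4),round(y0-yaw,3))
E
python3 sw.py
```

```text
[ 0.6357 -0.0851  0.2328] [3.141 0.    2.504]
-36.5 [ 0.6368 -0.0863  0.113 ] [-0.0015 -0.0004  0.1198] -0.001
-36.5 [ 0.6302 -0.0952  0.113 ] [-0.0015 -0.0114  0.1198] -0.001
-45 [ 0.6243 -0.1072  0.113 ] [-0.0039 -0.0245  0.1198] 0.148
-55 [ 0.618  -0.1171  0.113 ] [-0.0047 -0.0362  0.1198] 0.322
-65 [ 0.6101 -0.1257  0.113 ] [-0.0036 -0.0479  0.1198] 0.497
-75 [ 0.6009 -0.1329  0.113 ] [-0.0004 -0.0592  0.1198] 0.671
-85 [ 0.5905 -0.1384  0.113 ] [ 0.0047 -0.0697  0.1198] 0.846
-90 [ 0.585  -0.1404  0.113 ] [ 0.0079 -0.0746  0.1198] 0.933
-95 [ 0.5793 -0.1419  0.113 ] [ 0.0115 -0.0792  0.1198] 1.02
-98 [ 0.5759 -0.1426  0.113 ] [ 0.0139 -0.0818  0.1198] 1.073
-100 [ 0.5736 -0.143   0.113 ] [ 0.0155 -0.0835  0.1198] 1.108
-102.7 [ 0.5704 -0.1433  0.113 ] [ 0.0178 -0.0857  0.1198] 1.155
-104.5 [ 0.5683 -0.1435  0.113 ] [ 0.0194 -0.087   0.1198] 1.186
```

In the tool's units: 0.1195 m / 0.75 = 0.1593, 0.1 m / 0.75 = 0.1333.

```bash
python3 -m inch '-0.002,-0.0005,0.0667,0,0;-0.002,-0.0005,0.1333,0,0;-0.002,-0.0005,0.1593,0,0;-0.002,-0.0005,0.1593,0,0;-0.002,-0.0005,0.1593,0,0' >/dev/null; python3 to.py .6368 -.0863 .113
python3 - <<'E'
from h import *
t=cap('top');s=cap('scene')
f=lambda im,x,y,w,h:cv2.resize(im[y:y+h,x:x+w],(400,300),interpolation=cv2.INTER_CUBIC)
show(np.hstack([f(t['pixels'],310,160,80,60),f(s['pixels'],330,170,80,60)]),'g4.png')
E
```

```text
t 22.38 pos [ 0.6389 -0.0868  0.1158] rpy [3.1401 0.0039 2.5042] F [0.4 0.2 0.4] T [-0.02 -0.   -0.03] w 0.0007
d [ 0.002  -0.0009  0.0028]
```

View pics/g4.png

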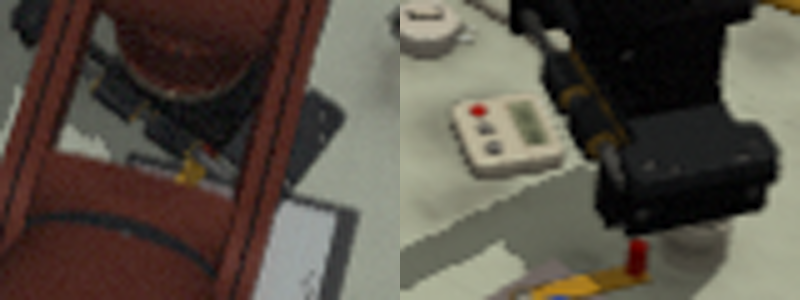

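The knob (636,258) is free and the hand hovers behind it. The closed fingers are hidden behind the hand, there is no contact force, and the timer and canister are clear.

```bash
python3 -m inch '0,0,0,0,0' >/dev/null; python3 sw.py
```

```text
[ 0.6383 -0.0868  0.1147] [3.141e+00 3.000e-03 2.504e+00]
-36.5 [ 0.6368 -0.0863  0.113 ] [ 0.0015 -0.0005  0.0017] -0.001
-36.5 [ 0.6302 -0.0952  0.113 ] [ 0.0015 -0.0115  0.0017] -0.001
-45 [ 0.6243 -0.1072  0.113 ] [-0.0008 -0.0247  0.0017] 0.148
-55 [ 0.618  -0.1171  0.113 ] [-0.0017 -0.0364  0.0017] 0.322
-65 [ 0.6101 -0.1257  0.113 ] [-0.0006 -0.0481  0.0017] 0.497
-75 [ 0.6009 -0.1329  0.113 ] [ 0.0026 -0.0593  0.0017] 0.671
-85 [ 0.5905 -0.1384  0.113 ] [ 0.0077 -0.0699  0.0016] 0.846
-90 [ 0.585  -0.1404  0.113 ] [ 0.0109 -0.0748  0.0016] 0.933
-95 [ 0.5793 -0.1419  0.113 ] [ 0.0145 -0.0794  0.0016] 1.02
-98 [ 0.5759 -0.1426  0.113 ] [ 0.0169 -0.082   0.0016] 1.073
-100 [ 0.5736 -0.143   0.113 ] [ 0.0185 -0.0837  0.0016] 1.108
-102.7 [ 0.5704 -0.1433  0.113 ] [ 0.0209 -0.0858  0.0016] 1.155
-104.5 [ 0.5683 -0.1435  0.113 ] [ 0.0225 -0.0872  0.0016] 1.186
```

In the tool's units: -0.048 m / 0.75 = -0.064, -0.042 m / 0.75 = -0.056, 0.497 rad / 4 = 0.1243.

```bash
python3 -m inch '0.0013,-0.0153,0.0013,0,0;0,-0.024,0.0013,0.0175,0;-0.0013,-0.0329,0.0013,0.037,0;-0.0013,-0.0407,0.0013,0.0588,0;-0.0023,-0.0485,0.0013,0.0805,0;-0.0013,-0.056,0.0013,0.1025,0;-0.0008,-0.064,0.0013,0.1243,0;-0.0008,-0.064,0.0013,0.1243,0' >/dev/null; python3 to.py;python3 sw.py | tail -9
python3 - <<'E'
from h import *
s=cap('scene')
p=s['pixels'][170:300,310:420];hsv=cv2.cvtColor(np.ascontiguousarray(p),cv2.COLOR_RGB2HSV)
for n,a,b in(('red',(0,150,60),(6,255,255)),('red2',(174,150,60),(180,255,255)),('brass',(10,140,60),(25,255,255))):
    v,u=np.nonzero(cv2.inRange(hsv,a,b));
    if len(u):print(n,len(u),u.mean()+310,v.mean()+170,u.min()+310,u.max()+310,v.min()+170,v.max()+170)
E
```

```text
t 23.6 pos [ 0.6086 -0.1262  0.112 ] rpy [-3.1413  0.      2.0067] F [0.3 0.2 0.2] T [-0.11  0.   -0.03] w 0.0005
-65 [ 0.6101 -0.1257  0.113 ] [-0.0002  0.0016 -0.001 ] -0.0
-75 [ 0.6009 -0.1329  0.113 ] [-0.0028 -0.0098 -0.001 ] 0.174
-85 [ 0.5905 -0.1384  0.113 ] [-0.0034 -0.0215 -0.001 ] 0.349
-90 [ 0.585  -0.1404  0.113 ] [-0.0029 -0.0274 -0.001 ] 0.436
-95 [ 0.5793 -0.1419  0.113 ] [-0.0019 -0.0331 -0.001 ] 0.523
-98 [ 0.5759 -0.1426  0.113 ] [-0.0011 -0.0366 -0.001 ] 0.576
-100 [ 0.5736 -0.143   0.113 ] [-0.0004 -0.0388 -0.001 ] 0.61
-102.7 [ 0.5704 -0.1433  0.113 ] [ 0.0006 -0.0418 -0.001 ] 0.658
-104.5 [ 0.5683 -0.1435  0.113 ] [ 0.0014 -0.0438 -0.001 ] 0.689
red 52 321.59615384615387 186.96153846153845 310 380 180 231
brass 129 385.1395348837209 207.67441860465118 352 418 170 233
```

In the tool's units: -0.0366 m / 0.75 = -0.0488, -0.0331 m / 0.75 = -0.0441, 0.576 rad / 4 = 0.144.

```bash
python3 -m inch '-0.0019,-0.0067,-0.0007,0.0218,0;-0.0037,-0.0131,-0.0013,0.0435,0;-0.0044,-0.0209,-0.0013,0.0655,0;-0.0045,-0.0287,-0.0013,0.0873,0;-0.0039,-0.0365,-0.0013,0.109,0;-0.0025,-0.0441,-0.0013,0.1308,0;-0.0015,-0.0488,-0.0013,0.144,0;-0.0015,-0.0488,-0.0013,0.144,0' >/dev/null; python3 to.py;python3 sw.py | tail -3
```

```text
t 24.65 pos [ 0.5764 -0.142   0.113 ] rpy [3.1415e+00 1.0000e-04 1.4325e+00] F [-0.2 -0.2  0.1] T [-0.07  0.05 -0.02] w 0.0004
-100 [ 0.5736 -0.143   0.113 ] [-0.0013 -0.0026  0.    ] 0.036
-102.7 [ 0.5704 -0.1433  0.113 ] [-0.0021 -0.0057  0.    ] 0.083
-104.5 [ 0.5683 -0.1435  0.113 ] [-0.0026 -0.0078  0.    ] 0.115
```

In the tool's units: -0.003 m / 0.75 = -0.004, -0.002 m / 0.75 = -0.0027, 0.05 rad / 4 = 0.0125.

```bash
python3 -m inch '-0.0013,-0.0027,0,0.009,0;-0.0013,-0.004,0,0.0125,0' >/dev/null; python3 to.py; python3 -m inch '-0.0007,-0.002,0,0.005,0;-0.0007,-0.002,0,0.005,0' >/dev/null; python3 to.py;python3 -m inch '-0.0004,-0.002,0,0.005,0;-0.0004,-0.002,0,0.005,0' >/dev/null; python3 to.py
```

```text
t 24.9 pos [ 0.5735 -0.1426  0.113 ] rpy [3.1412e+00 2.0000e-04 1.3804e+00] F [ 1.  -0.7  0.1] T [-0.22 -0.01 -0.05] w -0.0002
t 25.15 pos [ 0.5717 -0.1427  0.113 ] rpy [-3.1415  0.      1.3607] F [ 0.6 -0.6 -0.1] T [-0.14 -0.03 -0.03] w 0.0005
t 25.4 pos [ 0.5701 -0.1426  0.1129] rpy [-3.1414e+00 -1.0000e-04  1.3405e+00] F [ 0.1 -0.8 -0. ] T [-0.13  0.03  0.01] w 0.0004
```

In the tool's units: -0.0015 m / 0.75 = -0.002.

```bash
python3 -m inch '0,-0.002,0,0,0;0,-0.002,0,0,0' >/dev/null; python3 to.py;python3 - <<'E'
from h import *
t=cap('top');s=cap('scene')
f=lambda im,x,y,w,h:cv2.resize(im[y:y+h,x:x+w],(400,300),interpolation=cv2.INTER_CUBIC)
show(np.hstack([f(t['pixels'],310,180,80,60),f(s['pixels'],320,190,80,60)]),'g5.png')
E
```

```text
t 25.65 pos [ 0.5686 -0.1423  0.1129] rpy [-3.1413e+00 -1.0000e-04  1.3409e+00] F [-0.1  0.1 -0.3] T [-0.13  0.08  0.  ] w 0.0005
```

View pics/g5.png

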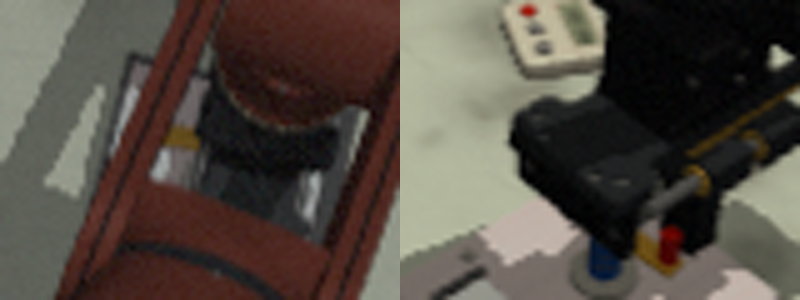

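The knob at (670,245) is right in front of the finger and nearing the handle at (603,255). I'll keep easing it toward the stop.

In the tool's units: -0.0015 m / 0.75 = -0.002.

```bash
for i in 1; do python3 -m inch '0,-0.002,0,0,0;0,-0.002,0,0,0' >/dev/null; python3 to.py;python3 -m inch '0,-0.002,0,0,0;0,-0.002,0,0,0' >/dev/null; python3 to.py;python3 -m inch '0,-0.002,0,0,0;0,-0.002,0,0,0' >/dev/null; python3 to.py; done
python3 - <<'E'
from h import *
s=load('scene');K=s['K'];T=np.linalg.inv(s['world_from_camera'])
for q in(-12.7,):
  a=np.radians(q);R=np.array([[np.cos(a),-np.sin(a)],[np.sin(a),np.cos(a)]])
  P=np.r_[np.array([.537,-.1143])+R@[.018,-.019],.111,1];c=T@P
  u=K[0,0]*c[0]/-c[2]+K[0,2];v=-K[1,1]*c[1]/-c[2]+K[1,2];print('closed knob expected crop px',(u-320+.5)*5+400,(v-190+.5)*5)
E
```

```text
t 26.0 pos [ 0.5672 -0.1419  0.1129] rpy [-3.1414 -0.      1.3408] F [ 0.9 -0.7  0.8] T [-0.15 -0.02 -0.01] w -0.0
t 26.25 pos [ 0.5658 -0.1416  0.113 ] rpy [-3.1415 -0.      1.3408] F [ 0.6 -0.2  0.2] T [-0.1   0.04 -0.  ] w 0.0001
t 26.5 pos [ 0.5643 -0.1412  0.1129] rpy [-3.1414 -0.      1.3408] F [ 0.9 -0.8 -0.1] T [-0.17  0.02  0.01] w 0.0007
closed knob expected crop px 659.3611204780107 237.39851790492025
```

In the tool's units: -0.0012 m / 0.75 = -0.0016.

```bash
python3 -m inch '0,-0.0016,0,0,0;0,-0.0016,0,0,0' >/dev/null; python3 to.py;python3 -m inch '0,-0.0016,0,0,0;0,-0.0016,0,0,0' >/dev/null; python3 to.py;python3 -m inch '0,-0.0013,0,0,0;0,-0.0013,0,0,0' >/dev/null; python3 to.py
```

```text
t 26.75 pos [ 0.5631 -0.141   0.1129] rpy [-3.1415 -0.      1.3408] F [-0.4  0.1  0.4] T [-0.17  0.04  0.04] w 0.0004
t 27.0 pos [ 0.562  -0.1407  0.1129] rpy [-3.1414e+00 -1.0000e-04  1.3408e+00] F [ 0.7 -0.8  0. ] T [-0.1  -0.04 -0.  ] w 0.0005
t 27.25 pos [ 0.5616 -0.1406  0.1131] rpy [3.1403 0.     1.3407] F [ 3.5 -1.1 -1.9] T [-0.24 -0.53  0.04] w 0.0005
```

End stop felt. One last small push, then back off, rise and look.

In the tool's units: -0.0007 m / 0.75 = -0.0009.

```bash
python3 -m inch '0,-0.0009,0,0,0;0,-0.0009,0,0,0' >/dev/null; python3 to.py; python3 -m inch '0,0.0133,0,0,0;0,0.0267,0,0,0;0,0.0267,-0.04,0,0;0,0.0267,-0.1067,0,0;0,0.0267,-0.16,0,0;0,0.0267,-0.16,0,0' >/dev/null;python3 -m inch '-0.0667,0.04,0,0,0;-0.1333,0.08,0,0,0;-0.2,0.12,0,0,0;-0.2533,0.16,0,0,0;-0.2533,0.16,0,0,0;-0.2533,0.16,0,0,0' >/dev/null; python3 to.py
python3 - <<'E'
from h import *
t=cap('top');s=cap('scene')
f=lambda im,x,y,w,h:cv2.resize(im[y:y+h,x:x+w],(400,300),interpolation=cv2.INTER_CUBIC)
show(np.hstack([f(t['pixels'],310,180,80,60),f(s['pixels'],320,190,80,60)]),'g6.png')
E
```

```text
t 27.5 pos [ 0.5607 -0.1404  0.1131] rpy [3.1408 0.     1.3408] F [ 5.2 -2.2 -1.3] T [-0.32 -0.65  0.02] w 0.0003
t 29.0 pos [ 0.6529 -0.3566  0.2309] rpy [-3.1386e+00 -1.6000e-03  1.3405e+00] F [0.5 0.5 0.5] T [-0.09  0.08 -0.01] w 0.0003
```

View pics/g6.png

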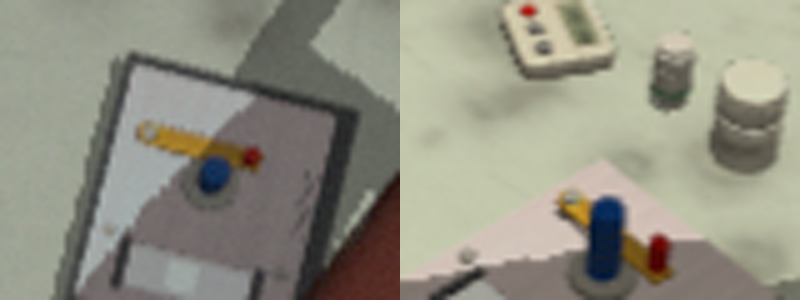

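```bash
python3 - <<'E'
from h import *
t=load('top');s=load('scene')
g=lambda x,y,x0,y0,k:((x+.5)/k-.5+x0,(y+.5)/k-.5+y0)
for c,x0,y0,h,k,hd in((t,310,180,(148,131),(252,157),(216,167)),(s,320,190,(171,198),(259,240),(209,203))):
    H=world(c,*g(*h,x0,y0,5),z=.093);N=world(c,*g(*k,x0,y0,5),z=.111);P=world(c,*g(*hd,x0,y0,5),z=.13)
    a=np.degrees(np.arctan2(*(N-H)[1::-1]));b=np.degrees(np.arctan2(*(H-P)[1::-1]))
    print(a,'stage yaw from pin-hinge',b-68.2,'joint',np.radians(a+90-(b-68.2)),np.linalg.norm((N-H)[:2]))
# stage yaw from left/right dark base edges in top depth
v,u=np.mgrid[190:262,310:390];d=t['depth'][190:262,310:390]
pc=np.array([world(t,a,b,dd) for a,b,dd in zip(u.ravel(),v.ravel(),d.ravel())])
q=pc[(pc[:,2]>.06)&(pc[:,2]<.09)];print(cv2.minAreaRect(q[:,:2].astype(np.float32)))
E
```

```text
-106.02623838523186 stage yaw from pin-hinge -13.162185083181157 joint -0.04998716007340049 0.06479022295539726
-102.67269273028616 stage yaw from pin-hinge -11.464040194297262 joint -0.021094966265585505 0.062446454169333004
((0.5197792649269104, -0.11537254601716995), (0.1499413549900055, 0.1716156005859375), 76.2935562133789)
```

```bash
python3 -c "
from station import env
print(env.finish_job())"
```

```text
the job is handed in; nothing more can be done
None
```

The job is handed in at about 29 s: the pin is home with its flange flush on the stage, the brass keeper is closed against its stop, and no bystander was touched; `finish_job` returned no verdict. The three look-alike pins, which are not on the bystander list, tipped over by themselves early on.

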